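Pair an electronic bin label and hold it home behind the rack lip

TASK

Start pairing by pressing the green button on the white pairing box fully down and letting it come back up. Then take the orange electronic label out of the charging dock and push it upright, screen facing out over the lip, down behind the aluminium lip of the blue parts rack until its sprung contacts are pressed fully down; finish while still holding it pressed home there with the gripper, because it rises again if you let go. Leave the grey label in the dock, and the oil can and the wrench where they are.

Things in the scene. Friction and masses are not known exactly. Their poses are not given: they have to be found in the camera images.
- pair (a joint): travel of the round green push button (28 mm across) on the white pairing box: 0 up, 0.006 m fully down; springs back, about 5 N when fully down
- pair_top (a point): middle of the green button's top face; it is pressed straight down
- hub: white pairing box, fixed, 70 x 80 mm and 30 mm high; origin at the centre of its underside, on the bench; the green button stands on its top
- label: the orange electronic shelf label, loose, an upright slab 12 mm thick (x) by 66 mm wide (y) by 80 mm high (z), 70 to 130 g; origin at the centre of its underside, z up; its white screen is on the -x face. It starts standing in the dock, screen towards the dock's front; grip it across its 12 mm thickness near the top from above
- label_screen (a point): middle of the orange label's screen face, 6 mm to -x of the label's middle plane and 40 mm above its underside
- grey_label: a second label of the same size and build but all grey, standing in the dock's other place; leave it alone
- dock: black charging dock, fixed, 70 mm deep (x), 180 mm wide (y), 35 mm high; origin at the centre of its underside. Two slots side by side along y, their middles at y = +44.5 and -44.5 mm, each 15 mm (x) by 77 mm (y), open upwards, floor at 12 mm height, so 23 mm deep; the orange label may be in either. Front is -x
- rack: blue low parts rack, fixed; origin on the bench right below the middle of its label pocket, front (lip side) is -x, z up. Base 18 mm high from x = -35 to 100 mm, 200 mm wide; red and yellow small-parts bins, top 58 mm, behind x = 50 mm. A label that is home has its x, y, z axes parallel to the rack's, its middle over the rack's origin, its underside 34 mm above the bench
- pocket (a point): middle of the label pocket's mouth, 60 mm above the bench; axes parallel to the rack's. The pocket, open upwards, is 15 mm (x) by 72 mm (y), between the aluminium lip in front (straight up to 60 mm, then a lead-in flare leaning to the front, up to 69 mm) and the blue shelf edge behind (top 70 mm); both 4 mm thick, 100 mm wide; blue cheeks close its ends
- contacts (a joint): travel of the brass sprung contact strip in the floor of the pocket, downwards: 0 up (its top is 42 mm above the bench), 0.008 m pressed fully down on its stop (top at 34 mm); springs back up with about 3 N at 0 and 9 N at 0.008 m
- oil_can: bystander: red oil can with a thin spout, 60 mm across, 105 mm high, standing; origin at the centre of its underside
- wrench: bystander: steel wrench 140 mm long lying on the bench; origin at about its middle, underside
Not all that is in view belongs to the job. There is more than one size of the label; the one meant has the size given above.

How it is judged:
By the outcome, as a careful person would: the job done as asked, in the order asked, and still so for the second after the job is handed in, while the arm keeps its last pose, push and grip.
It also fails if it takes over 50 s, if anything falls off the work surface, if the arm or the gripper's body presses on something with over 40 N, if the wrist force passes 120 N, or if a joint passes its speed limit or range.

ROBOT

A 7-joint arm with a two-finger parallel gripper is mounted at the origin on the work surface. World frame = base frame: x ahead of the robot, y to its left, z up, the work surface at z = 0. Lengths are in m, angles in rad, forces in N, time in s.
With the tool pointing down it reaches from about 0.425 to 0.925 m from the base axis. Payload 6.8 kg.
Tool frame: the origin (TCP) lies at the very end of the fingers, on their centre line; the grasp point (between the pads) lies manip.grip_point_offset behind it (manip.grip_point_offset is the distance from the TCP to the grasp point, in m); z points along the fingers, x is the direction in which the jaws open and shut, and the axes are right-handed (so a half turn about z gives the same grasp; the last joint's range is limited). The gripper opens to 85 mm and grips with 20 to 120 N. Pads are 22 mm wide; open, the fingers measure 114 mm over their backs; the gripper's body (76 mm by 85 mm) begins 54 mm behind the grasp point. The pads swing forward as they close: fully open they stand 13 mm farther back than shut.
Start: joints at [-1.447, 0.477, 0.022, 1.555, -0.011, 1.109, -0.083], TCP at [0.155, 0.657, 0.231] pointing down, gripper open.
Joint ranges: [-2.96, 2.96], [-0.34, 2.1], [-1.41, 1.46], [0.24, 2.44], [-1.37, 4.51], [0.17, 1.92], [-2.96, 2.96]. Speed limits (rad/s): [2.39, 2.39, 3.14, 3.14, 3.14, 3.14, 3.14].

INTERFACE

Orientations are given as a 3x3 rotation matrix whose columns are the frame's x, y, z axes.
In Python, from cell import readout, optics, close_job, spotter, manip gives the robot as it stands.
- The arm moves only by the tool drive_tool, never from a script. Its argument "rows" is a list of rows, each a list of 3 entries, a list of its own where there are three numbers: the shift along the tool's x, y, z as a fraction of full scale, then the turn about the tool's z as a fraction of full scale, then the finger opening in mm, from 0 to 85.4. In form: [[[tx, ty, tz], roll, gripper], ...]. A call has 1 to 12 rows; each row shifts and turns the commanded pose from where the row before left it, along the tool's axes as they then stand; what a row does not reach is not made up. Full scale, the value 1, is 25 cm for a shift and 360 degrees for a turn. A row lasts 1/10 s, in which the tool goes at most 50 mm and 8.59 degrees, less where a joint would pass 70% of its speed; a pose out of reach is approached as far as the arm can. A call with a number of a shift or a turn outside -1 to 1 is refused whole. A call with a gripper value outside its range is refused whole. The fingers move at their own pace and stop on an object; "grip_force" is the grip in N (left out, the last holds). Time passes only in rows, so rows that do not move let the fingers close. It gives the time, the measured TCP pose, the force and the opening at its end, in the units of the state.
- readout.observe(): the state, without advancing time (a new reading comes with each control period).
- optics.read_camera(name): name is "scene" or "top" or "wrist"; returns (picture, depth): 420x560x3 uint8, blue, green, red; 420x560 float32, m along the optical axis (not along the pixel's ray), 0 where there is no reading.
- optics.camera_info(name): a dict with "intrinsics" (3x3 intrinsics, pixels), "position" and "attitude" of the camera in the world. Camera axes: x right, y down, z forward; pixel columns grow to the right and rows downward; lengths in m; the calibration is good to about 2 mm. The wrist camera is an equidistant fisheye: a pixel r from the principal point sees the ray r / f radians off the axis. A picture is of the moment at which its call begins: read the wrist's pose just before it. camera_info takes no time and is no camera call; for the wrist camera it gives the pose at the moment of the call.
- close_job(): hands the job in, once; it reports no verdict.
Trained networks look in the newest picture that a camera, given by its name, has taken for a name from the list of things; names that differ only in an ending like _2 or _b are one class to them, and where a whole thing is asked for, a point or a joint stands for the part that bears it (a point fixed in the world has none). Each returns a list of dicts, best first, with "score" (0 to 1); they miss things now and then, are a little off and sometimes report something else, mostly with a low value. They report only what shows in the picture. A call takes as long as a camera call. They do not tell look-alikes from the thing itself.
- spotter.masks_of(camera, query): "mask" (420x560 bool, what is visible of it) and "rect" ([left, top, right, bottom] in pixels, round what is visible of it).
- spotter.landmark_of(camera, query): "pixel" ([column, row] in pixels: a listed point, or the origin of a listed thing).
The state is a dict: "t": time; "q": joint angles; "qvel": joint speeds; "joint_torque": joint torques, N m; "tcp_pos": TCP position; "ee_rot": TCP orientation; "force": force on the tool from outside, world axes, zero at the start; "moment": the same for the moment, N m; "gripper_width": opening from 0.0 (shut) to 1.0 (fully open).
Only numpy, scipy, OpenCV 4.12 (cv2) and the standard library are available. Lean on these libraries where they do the work, as an engineer would, in place of code of your own. Each camera call takes 0.05 s, during which the arm holds its last target.

## Working session

There is one attempt and no reset: what is moved stays moved. The work goes in short steps, Python scripts to look and compute and a tool call to move; the robot and the scene stay as the last step left them, time stands still between calls to the robot, and variables do not carry over. Pictures are saved under pics/ and viewed, and the job is handed in when it is done.

Besides the shell and the picture viewer there is one more tool, called after "Request:" as name(argument=value, ...) on one line, values as JSON. drive_tool: Moves the arm, as the interface text tells. Shift numbers are shares of 25 cm and turn numbers shares of 360 degrees, none past 1 either way. Its arguments: {"type":"object","properties":{"rows":{"type":"array","items":{"type":"array"}},"grip_force":{"type":"number"}},"required":["rows"]}

```bash
ls; mkdir -p pics; cat > h.py <<'E'
import numpy as np, cv2
from cell import readout, optics, spotter, manip
def snap(cam,fn):
    info=optics.camera_info(cam)
    p,d=optics.read_camera(cam); cv2.imwrite('pics/'+fn,p); np.savez('pics/'+fn+'.npz',p=p,d=d,K=info['intrinsics'],pos=info['position'],R=info['attitude'])
    return p,d,info
def pt(u,v,z,info):
    K=np.array(info['intrinsics']);
    c=np.array([(u-K[0,2])/K[0,0],(v-K[1,2])/K[1,1],1])*z
    return np.array(info['position'])+np.array(info['attitude'])@c
def cloud(d,info):
    K=np.array(info['intrinsics']);v,u=np.mgrid[:d.shape[0],:d.shape[1]]
    c=np.stack([(u-K[0,2])/K[0,0]*d,(v-K[1,2])/K[1,1]*d,d],-1)
    return c@np.array(info['attitude']).T+np.array(info['position'])
E
python3 - <<'E'
from h import *
s=readout.observe(); print({k:np.round(v,3).tolist() for k,v in s.items()}); print(manip.grip_point_offset)
for c in ['scene','top']:
    p,d,i=snap(c,c+'1.png'); print(c,i)
    for q in ['label','grey_label','hub','pair_top','dock','rack','pocket','oil_can','wrench','label_screen']:
        m=spotter.masks_of(c,q) if q not in('pocket',) else []
        l=spotter.landmark_of(c,q)
        print(q,[(round(x['score'],2),x['rect']) for x in m][:3],[(round(x['score'],2),np.round(x['pixel'],1).tolist()) for x in l][:3])
E
```

```text
pics
{'t': 0.0, 'q': [-1.447, 0.478, 0.022, 1.556, -0.011, 1.109, -0.083], 'qvel': [0.001, -0.0, -0.0, -0.0, 0.0, -0.0, -0.001], 'joint_torque': [0.001, -59.644, 1.609, -28.12, 0.012, 0.009, 0.0], 'tcp_pos': [0.155, 0.656, 0.23], 'ee_rot': [[0.23, 0.973, -0.0], [0.973, -0.23, -0.002], [-0.002, 0.0, -1.0]], 'force': [-0.594, -0.333, -0.476], 'moment': [0.061, 0.014, 0.026], 'gripper_width': 0.999}
0.0187
scene {'intrinsics': array([[412.123812  ,   0.        , 282.10953274],
       [  0.        , 412.123812  , 204.69371649],
       [  0.        ,   0.        ,   1.        ]]), 'position': array([0.92742772, 0.44263924, 0.67045885]), 'attitude': array([[-0.79677913,  0.43763576, -0.41667488],
       [ 0.60396183,  0.59880534, -0.52598695],
       [ 0.01931644, -0.67075115, -0.74143089]])}
label [(0.95, [264.4, 130.2, 282.4, 169.6]), (0.94, [210.8, 150.6, 255.7, 197.9]), (0.78, [294.1, 115.9, 302.2, 144.5])] [(0.76, [272.4, 164.4]), (0.71, [301.2, 140.2]), (0.56, [234.3, 193.2])]
grey_label [(0.92, [246.0, 107.7, 259.9, 145.5])] [(0.66, [252.3, 143.3])]
hub [(0.8, [308.1, 163.8, 346.8, 
[... 1490 characters left out ...]
top [(0.68, [289.4, 292.8, 305.5, 308.6]), (0.25, [102.1, 169.4, 223.5, 252.9])] [(0.75, [296.8, 297.4]), (0.27, [280.2, 140.4])]
dock [(0.81, [338.0, 242.2, 443.4, 296.5]), (0.58, [270.1, 279.1, 323.6, 325.4])] []
rack [(0.87, [104.9, 173.6, 224.4, 257.7])] [(0.68, [167.8, 234.6])]
pocket [] [(0.74, [160.0, 228.8])]
oil_can [(0.86, [264.1, 121.9, 299.8, 159.4]), (0.42, [269.9, 277.9, 322.8, 324.6])] [(0.61, [279.8, 144.0])]
wrench [(0.94, [273.5, 165.9, 296.3, 238.6])] [(0.77, [285.6, 203.8])]
label_screen [(0.76, [347.4, 258.7, 396.7, 274.1]), (0.72, [330.9, 173.5, 390.3, 219.8]), (0.65, [383.5, 322.7, 407.8, 350.4])] [(0.79, [355.8, 190.9]), (0.76, [370.1, 270.6]), (0.63, [388.2, 333.5])]
```

View pics/scene1.png

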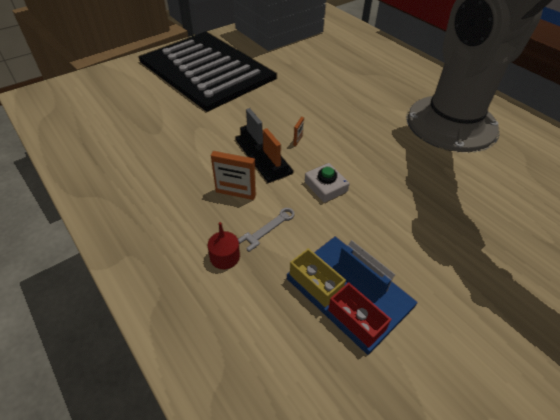

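View pics/top1.png

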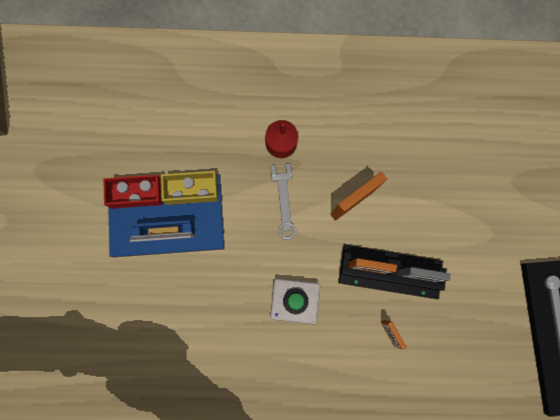

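The scene view shows the dock around (263,150), with the orange label at (272,148) and the grey one at (254,125). A larger orange decoy stands at (234,175) and a smaller one at (299,130). The hub is at (327,180), the rack at (350,290), the can at (224,250) and the wrench at (268,229). In the top view, the label's top edge is at (373,266), the button at (296,300) and the pocket at (163,230).

Next, the measurements from depth.

```bash
cat > m.py <<'E'
from h import *
def load(fn):
    z=np.load('pics/'+fn+'.npz'); return z['p'],z['d'],dict(intrinsics=z['K'],position=z['pos'],attitude=z['R'])
def rect(P,name):
    (c,s,a)=cv2.minAreaRect((P[:,:2]*1000).astype(np.float32)); print(name,'c',np.round(c,1),'size',np.round(s,1),'ang',round(a,2),'z',np.round(np.percentile(P[:,2]*1000,[1,50,99]),1),len(P))
E
python3 - <<'E'
from m import *
for cam in ['top','scene']:
    p,d,i=load(cam+'1.png'); C=cloud(d,i); hsv=cv2.cvtColor(p,cv2.COLOR_BGR2HSV)
    ok=d>0
    def box(m,u0,v0,u1,v1):
        w=np.zeros_like(m); w[v0:v1,u0:u1]=1; return m&w&ok
    print(cam)
    z=C[...,2]
    H,S,V=cv2.split(hsv)
    W={'top':dict(label=(340,250,402,285),grey=(396,258,456,290),hub=(262,270,330,330),rack=(98,205,232,265),dock=(330,235,460,305)),
       'scene':dict(label=(260,125,286,172),grey=(242,103,263,150),hub=(302,158,352,205),rack=(280,225,425,360),dock=(230,100,300,185))}[cam]
    P=C[box((z>0.08)&(z<.1)&(S>130),*W['label'])]; rect(P,'label')
    P=C[box((z>0.08)&(z<.1),*W['grey'])]; rect(P,'grey')
    P=C[box((z>0.025)&(z<.034),*W['hub'])]; rect(P,'hub')
    P=C[box((H>40)&(H<80)&(S>80),*W['hub'])&(z>.028)]; rect(P,'button')
    P=C[box((z>0.030)&(z<.039),*W['dock'])]; rect(P,'dock')
    P=C[box((z>0.015)&(z<.021),*W['rack'])]; rect(P,'rackbase')
    P=C[box((z>0.05)&(z<.075)&(S>130)&(H>95)&(H<130),*W['rack'])]; rect(P,'shelf')
    P=C[box((z>0.055)&(z<.075)&(S<90),*W['rack'])]; rect(P,'lip')
E
```

```text
top
label c [ 498.8 -147.4] size [66.5 12.1] ang 81.97 z [84.5 90.9 94.5] 310
grey c [ 487.6 -223.4] size [90.1 13.2] ang 82.23 z [80.7 90.6 94.2] 339
hub c [437.9 -20.9] size [79.8 69.8] ang 85.01 z [25.5 28.8 32.5] 1345
button c [438.  -20.3] size [26.8 27.2] ang 44.77 z [39.8 50.6 54.8] 234
dock c [ 492.5 -191.8] size [181.2  39.2] ang 81.92 z [30.4 33.9 37.7] 1380
rackbase c [559.5 209.1] size [ 86.1 199.8] ang 5.29 z [15.1 17.2 20.5] 3833
shelf c [554.9 208.8] size [ 17.8 100.5] ang 5.42 z [50.9 61.3 71.5] 383
lip c [539.8 207.8] size [ 10.3 100.8] ang 5.39 z [56.8 64.6 70.1] 324
scene
label c [ 497.9 -145. ] size [67.7 12.1] ang 81.38 z [80.3 90.8 93.9] 159
grey c [ 485.4 -233.4] size [68.2 14.2] ang 80.96 z [80.4 90.8 93.8] 148
hub c [436.3 -18.7] size [80.8 71.9] ang 85.03 z [25.4 29.7 33.5] 546
button c [438.8 -16.8] size [28.5 29.5] ang 44.35 z [41.1 50.6 54.3] 127
dock c [ 517.7 -160.4] size [215.  148.2] ang 42.55 z [30.1 34.8 38.6] 504
rackbase c [582.4 213.8] size [136.4 199.8] ang 5.41 z [15.4 18.2 20.9] 2803
shelf c [554.1 211.1] size [ 18.1 100.2] ang 6.02 z [50.3 61.1 71.3] 462
lip c [586.5 223.6] size [112.2 170.4] ang 6.11 z [55.7 63.2 70.6] 489
```

```bash
python3 - <<'E'
from m import *
p,d,i=load('top1.png')
a=cv2.resize(p[160:265,95:235],None,fx=5,fy=5,interpolation=cv2.INTER_CUBIC); cv2.imwrite('pics/c1.png',a)
a=cv2.resize(p[235:360,330:460],None,fx=5,fy=4.6,interpolation=cv2.INTER_CUBIC); cv2.imwrite('pics/c2.png',a)
E
```

```text
(no output)
```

View pics/c1.png

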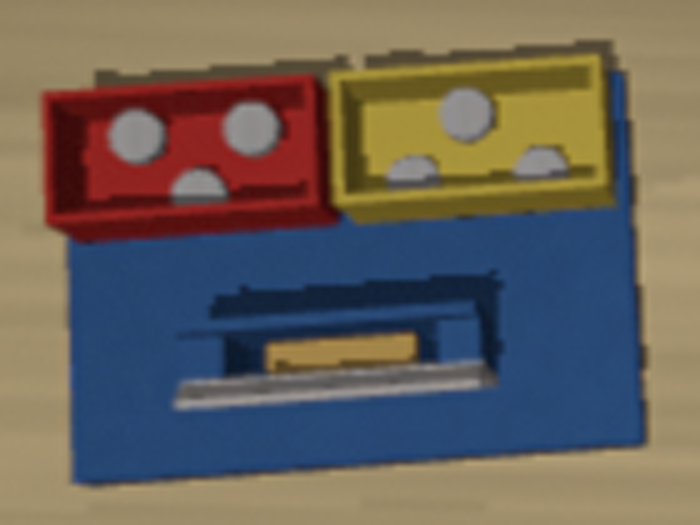

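View pics/c2.png

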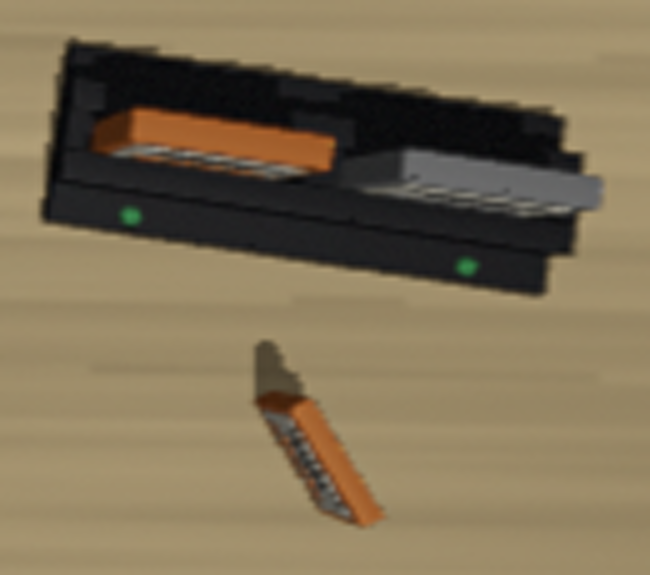

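Request:
drive_tool(rows=[[[0, 0, 0], 0.0235, 0], [[0, 0, 0], 0.0235, 0], [[0, 0, 0], 0.0235, 0], [[0, 0, 0], 0.0235, 0], [[0, 0, 0], 0.0235, 0], [[0, 0, 0], 0.0235, 0], [[0, 0, 0], 0.0235, 0], [[0, 0, 0], 0.0235, 0], [[0, 0, 0], 0.0235, 0], [[0, 0, 0], 0.0235, 0]], grip_force=40)

```text
t: 3.0
tcp_pos: [0.155, 0.657, 0.2313]
ee_rot: [[0.99, -0.143, -0.0], [-0.143, -0.99, 0.0], [-0.0, -0.0, -1.0]]
force: [-0.9, -0.4, -0.4]
gripper_width: -0.001
```

```bash
cat > go.py <<'E'
from h import *
import sys
s=readout.observe();R=np.array(s['ee_rot']);p=np.array(s['tcp_pos'])
print('t',s['t'],'p',np.round(p,4),'xang',np.degrees(np.arctan2(R[1,0],R[0,0])).round(2),'F',np.round(s['force'],2),'w',round(s['gripper_width']*85.4,1),'Rz',np.round(R[:,2],4))
q=p
for a in sys.argv[1:]:
    g=np.array([float(v) for v in a.split(',')]); print(a,'shift',np.round(R.T@(g-q)/0.25,4),'d',np.linalg.norm(g-q).round(3)); q=g
E
python3 go.py 0.45,0.40,0.2 0.438,-0.019,0.1
```

```text
t 3.0 p [0.155  0.657  0.2313] xang -8.22 F [-0.87 -0.36 -0.36] w -0.1 Rz [-1.e-04  1.e-04 -1.e+00]
0.45,0.40,0.2 shift [1.315  0.8486 0.1251] d 0.393
0.438,-0.019,0.1 shift [0.1922 1.6657 0.3999] d 0.431
```

Request:
drive_tool(rows=[[[0.13, 0.085, 0.0125], 0, 0], [[0.13, 0.085, 0.0125], 0, 0], [[0.13, 0.085, 0.0125], 0, 0], [[0.13, 0.085, 0.0125], 0, 0], [[0.13, 0.085, 0.0125], 0, 0], [[0.13, 0.085, 0.0125], 0, 0], [[0.13, 0.085, 0.0125], 0, 0], [[0.13, 0.085, 0.0125], 0, 0], [[0.13, 0.085, 0.0125], 0, 0], [[0.13, 0.085, 0.0125], 0, 0]])

```text
t: 4.0
tcp_pos: [0.4489, 0.401, 0.2002]
ee_rot: [[0.991, -0.137, 0.0], [-0.137, -0.991, 0.001], [0.0, -0.001, -1.0]]
force: [-0.5, -0.3, -0.2]
gripper_width: 0.001
```

Request:
drive_tool(rows=[[[0.019, 0.166, 0.02], 0, 0], [[0.019, 0.166, 0.02], 0, 0], [[0.019, 0.166, 0.02], 0, 0], [[0.019, 0.166, 0.02], 0, 0], [[0.019, 0.166, 0.02], 0, 0], [[0.019, 0.166, 0.02], 0, 0], [[0.019, 0.166, 0.02], 0, 0], [[0.019, 0.166, 0.02], 0, 0], [[0.019, 0.166, 0.02], 0, 0], [[0.019, 0.166, 0.02], 0, 0], [[0, 0, 0], 0, 0]])

```text
t: 5.1
tcp_pos: [0.437, -0.0211, 0.15]
ee_rot: [[0.989, -0.146, -0.0], [-0.146, -0.989, -0.001], [-0.0, 0.001, -1.0]]
force: [-0.3, 0.4, -0.1]
gripper_width: -0.001
```

```bash
python3 go.py 0.438,-0.019,0.06; python3 - <<'E'
from h import *
p,d,i=snap('wrist','w1.png'); print(i)
s=readout.observe(); print(s['t'])
E
```

```text
t 5.1 p [ 0.437  -0.0211  0.15  ] xang -8.38 F [-0.28  0.41 -0.14] w -0.1 Rz [-3.0e-04 -1.2e-03 -1.0e+00]
0.438,-0.019,0.06 shift [ 0.0026 -0.0091  0.36  ] d 0.09
{'intrinsics': array([[325.1922621 ,   0.        , 278.63369272],
       [  0.        , 325.1922621 , 205.21035828],
       [  0.        ,   0.        ,   1.        ]]), 'position': array([0.44902916, 0.05645171, 0.29316175]), 'attitude': array([[ 9.89370729e-01, -1.38345694e-01, -4.47887222e-02],
       [-1.45415103e-01, -9.41465760e-01, -3.04132654e-01],
       [-9.16054362e-05,  3.07412902e-01, -9.51576218e-01]])}
5.15
```

View pics/w1.png

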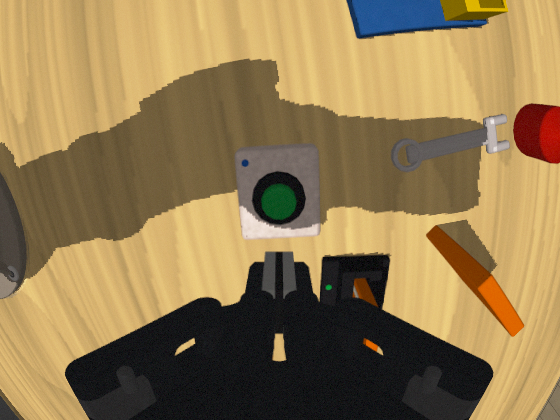

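```bash
python3 - <<'E'
from m import *
for f in ['top1.png','scene1.png']:
    p,d,i=load(f); C=cloud(d,i).reshape(-1,3)
    r=np.hypot(C[:,0]-.438,C[:,1]+.0195)*1000
    for a in range(0,28,3):
        z=C[(r>=a)&(r<a+3)&(C[:,2]>.01),2]*1000; print(a,len(z),np.round(np.percentile(z,[5,50,95]),1))
E
```

```text
0 10 [49.4 50.6 52.9]
3 31 [48.6 51.3 53.2]
6 52 [49.1 50.7 53.9]
9 73 [48.  50.9 53.2]
12 86 [39.7 48.3 52.2]
15 111 [38.6 41.  43.8]
18 133 [37.3 40.6 43.1]
21 135 [26.8 29.8 41.6]
24 160 [26.4 29.  31.8]
27 183 [26.6 29.2 31.6]
0 6 [50.9 51.7 53.5]
3 8 [50.6 52.6 54.1]
6 23 [50.5 52.5 54.1]
9 43 [42.5 51.1 54. ]
12 44 [41.4 47.  51.6]
15 41 [38.1 42.4 51.2]
18 90 [29.6 38.8 43.2]
21 67 [28.4 31.6 42.6]
24 41 [27.8 30.1 31.5]
27 60 [27.7 30.  31.3]
```

Request:
drive_tool(rows=[[[0.003, -0.009, 0.1], 0, 0], [[0, 0, 0.1], 0, 0], [[0, 0, 0.1], 0, 0], [[0, 0, 0.06], 0, 0], [[0, 0, 0.016], 0, 0], [[0, 0, 0.012], 0, 0], [[0, 0, 0], 0, 0]])

```text
t: 5.85
tcp_pos: [0.4395, -0.013, 0.0534]
ee_rot: [[0.991, -0.136, 0.001], [-0.136, -0.991, 0.0], [0.001, -0.0, -1.0]]
force: [0.5, -0.2, 0.9]
gripper_width: 0.002
```

Request:
drive_tool(rows=[[[0, 0, 0], 0, 0]])

```text
t: 5.95
tcp_pos: [0.4397, -0.0133, 0.0537]
ee_rot: [[0.991, -0.137, 0.001], [-0.137, -0.991, 0.0], [0.001, -0.001, -1.0]]
force: [-0.3, -0.2, -0.7]
gripper_width: 0.001
```

```bash
python3 go.py 0.438,-0.019,0.051 
```

```text
t 5.95 p [ 0.4397 -0.0133  0.0537] xang -7.86 F [-0.32 -0.15 -0.71] w 0.1 Rz [ 1.4e-03  4.0e-04 -1.0e+00]
0.438,-0.019,0.051 shift [-0.0036  0.0237  0.0109] d 0.007
```

Request:
drive_tool(rows=[[[-0.004, 0.024, 0], 0, 0], [[0, 0, 0.01], 0, 0], [[0, 0, 0.008], 0, 0], [[0, 0, 0.006], 0, 0], [[0, 0, 0.006], 0, 0], [[0, 0, 0], 0, 0]])

```text
t: 6.55
tcp_pos: [0.4375, -0.02, 0.046]
ee_rot: [[0.99, -0.138, 0.0], [-0.138, -0.99, -0.0], [0.0, -0.0, -1.0]]
force: [-2.0, -4.2, 12.0]
gripper_width: 0.001
```

Request:
drive_tool(rows=[[[0, 0, 0.003], 0, 0], [[0, 0, 0], 0, 0]])

```text
t: 6.75
tcp_pos: [0.4376, -0.02, 0.0458]
ee_rot: [[0.99, -0.138, 0.0], [-0.138, -0.99, 0.001], [0.0, -0.001, -1.0]]
force: [-5.3, -4.0, 23.3]
gripper_width: -0.001
```

Request:
drive_tool(rows=[[[0, 0, -0.02], 0, 0], [[0, 0, -0.08], 0, 0], [[0, 0, -0.16], 0, 10], [[0, 0, -0.16], 0, 45], [[0, 0, -0.02], 0, 45], [[0, 0, 0], 0, 45]])

```text
t: 7.35
tcp_pos: [0.4379, -0.0185, 0.1556]
ee_rot: [[0.991, -0.136, 0.002], [-0.136, -0.991, 0.002], [0.002, -0.002, -1.0]]
force: [0.0, -0.4, 0.2]
gripper_width: 0.522
```

```bash
python3 go.py 0.4985,-0.1465,0.145; python3 - <<'E'
from h import *
p,d,i=snap('top','t2.png'); C=cloud(d,i).reshape(-1,3)
r=np.hypot(C[:,0]-.438,C[:,1]+.0195); print(np.median(C[(r<.01)&(C[:,2]>.01)&(C[:,2]<.07),2]))
E
```

```text
t 7.35 p [ 0.4379 -0.0185  0.1556] xang -7.82 F [ 0.   -0.4   0.19] w 44.6 Rz [ 0.0024  0.0017 -1.    ]
0.4985,-0.1465,0.145 shift [0.3096 0.4742 0.0422] d 0.142
nan
  return _methods._mean(a, axis=axis, dtype=dtype,
  ret = ret.dtype.type(ret / rcount)
```

Request:
drive_tool(rows=[[[0.077, 0.118, 0.01], 0, 45], [[0.077, 0.118, 0.01], 0, 45], [[0.077, 0.118, 0.01], 0, 45], [[0.077, 0.118, 0.01], 0, 45], [[0, 0, 0], 0, 45], [[0, 0, 0], 0, 45]])

```text
t: 8.0
tcp_pos: [0.496, -0.1472, 0.1429]
ee_rot: [[0.99, -0.139, -0.004], [-0.139, -0.99, -0.0], [-0.004, 0.001, -1.0]]
force: [-1.0, -0.2, -0.4]
gripper_width: 0.523
```

```bash
python3 go.py 0.4985,-0.1465,0.064; python3 - <<'E'
from h import *
p,d,i=snap('wrist','w2.png'); 
p,d,i=snap('top','t3.png'); C=cloud(d,i).reshape(-1,3)
r=np.hypot(C[:,0]-.438,C[:,1]+.0195); z=C[(r<.01)&(C[:,2]>.01)&(C[:,2]<.07),2];print('button',len(z),np.median(z))
E
```

```text
t 8.0 p [ 0.496  -0.1472  0.1429] xang -8.0 F [-0.99 -0.16 -0.43] w 44.7 Rz [-0.0038 -0.     -1.    ]
0.4985,-0.1465,0.064 shift [ 0.0105 -0.0044  0.3157] d 0.079
button 115 0.05095064531158755
```

View pics/w2.png

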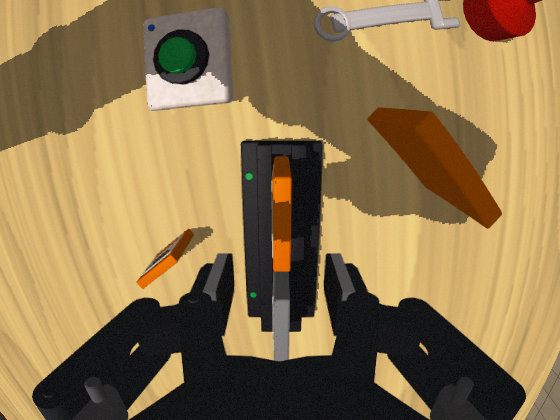

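View pics/t3.png

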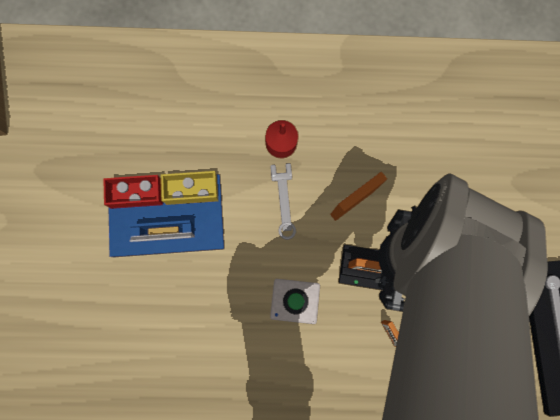

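```bash
cat >> h.py <<'E'
def fish(d,info):
    K=np.array(info['intrinsics']);v,u=np.mgrid[:d.shape[0],:d.shape[1]]
    x=(u-K[0,2])/K[0,0];y=(v-K[1,2])/K[1,1];th=np.hypot(x,y);th[th==0]=1e-9
    t=np.tan(th)/th
    c=np.stack([x*t*d,y*t*d,d],-1)
    return c@np.array(info['attitude']).T+np.array(info['position'])
E
python3 - <<'E'
from m import *
p,d,i=load('w2.png'); C=fish(d,i); H,S,V=cv2.split(cv2.cvtColor(p,cv2.COLOR_BGR2HSV))
u0=np.zeros(d.shape,bool);u0[140:300,262:305]=1
z=C[...,2]
P=C[u0&(z>.085)&(z<.1)&(S>150)&(d>0)]; rect(P,'label')
u0[:]=0;u0[250:370,262:305]=1
P=C[u0&(z>.085)&(z<.1)&(S<80)&(d>0)]; rect(P,'grey')
u0[:]=0;u0[130:320,235:325]=1
P=C[u0&(z>.031)&(z<.04)&(d>0)]; rect(P,'dock')
u0[:]=0;u0[0:120,130:240]=1
P=C[u0&(z>.026)&(z<.034)&(d>0)]; rect(P,'hub')
E
python3 go.py 0.4985,-0.1465,0.064
```

```text
label c [ 498.5 -146.1] size [65.9 11.9] ang 82.3 z [87.6 92.6 94. ] 1789
grey c [ 486.3 -231.9] size [63.1 12.2] ang 81.63 z [86.2 92.4 93.8] 1074
dock c [ 493.3 -182.5] size [165.2  39.5] ang 82.18 z [34.  35.6 37.2] 4997
hub c [437.7 -19.4] size [80.4 70.4] ang 85.0 z [26.9 30.6 32.6] 5348
t 8.1 p [ 0.4962 -0.1456  0.1435] xang -7.83 F [-0.43  1.35  0.82] w 44.7 Rz [-2.9e-03  8.0e-04 -1.0e+00]
0.4985,-0.1465,0.064 shift [0.0106 0.0024 0.318 ] d 0.08
```

Request:
drive_tool(rows=[[[0.01, 0, 0], 0, 45], [[0, 0, 0.1], 0, 45], [[0, 0, 0.1], 0, 45], [[0, 0, 0.08], 0, 45], [[0, 0, 0.036], 0, 45], [[0, 0, 0], 0, 45]])

```text
t: 8.7
tcp_pos: [0.4991, -0.1463, 0.0649]
ee_rot: [[0.991, -0.136, -0.002], [-0.136, -0.991, 0.001], [-0.002, -0.0, -1.0]]
force: [-0.2, -0.5, 0.0]
gripper_width: 0.525
```

```bash
python3 go.py 0.4985,-0.1463,0.064
```

```text
t 8.7 p [ 0.4991 -0.1463  0.0649] xang -7.82 F [-0.18 -0.45  0.01] w 44.8 Rz [-2.2e-03  5.0e-04 -1.0e+00]
0.4985,-0.1463,0.064 shift [-0.0023  0.0004  0.0038] d 0.001
```

Request:
drive_tool(rows=[[[0, 0, 0], 0, 12], [[0, 0, 0], 0, 0], [[0, 0, 0], 0, 0], [[0, 0, 0], 0, 0], [[0, 0, 0], 0, 0], [[0, 0, 0], 0, 0]], grip_force=60)

```text
t: 9.3
tcp_pos: [0.4999, -0.1471, 0.0668]
ee_rot: [[0.991, -0.137, 0.001], [-0.137, -0.991, 0.001], [0.001, -0.001, -1.0]]
force: [-1.9, 0.8, 5.3]
gripper_width: 0.127
```

```bash
python3 go.py
```

```text
t 9.3 p [ 0.4999 -0.1471  0.0668] xang -7.89 F [-1.92  0.81  5.34] w 10.9 Rz [ 7.e-04  7.e-04 -1.e+00]
```

Request:
drive_tool(rows=[[[0, 0, -0.02], 0, 0], [[0, 0, -0.05], 0, 0], [[0, 0, -0.1], 0, 0], [[0, 0, -0.14], 0, 0], [[0, 0, -0.1], 0, 0], [[0, 0, -0.03], 0, 0], [[0, 0, 0], 0, 0]])

```text
t: 10.0
tcp_pos: [0.5006, -0.1472, 0.1772]
ee_rot: [[0.991, -0.137, 0.003], [-0.137, -0.991, 0.0], [0.003, -0.001, -1.0]]
force: [-0.7, -0.1, -1.0]
gripper_width: 0.127
```

```bash
python3 go.py 0.545,0.15,0.175; python3 - <<'E'
from h import *
p,d,i=snap('wrist','w3.png')
p,d,i=snap('scene','s3.png')
E
```

```text
t 10.0 p [ 0.5006 -0.1472  0.1772] xang -7.87 F [-0.67 -0.1  -1.  ] w 10.8 Rz [ 3.1e-03  3.0e-04 -1.0e+00]
0.545,0.15,0.175 shift [ 0.013  -1.2017  0.0097] d 0.3
```

View pics/w3.png

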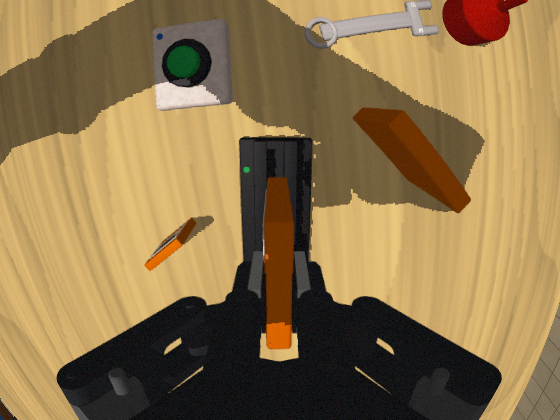

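View pics/s3.png

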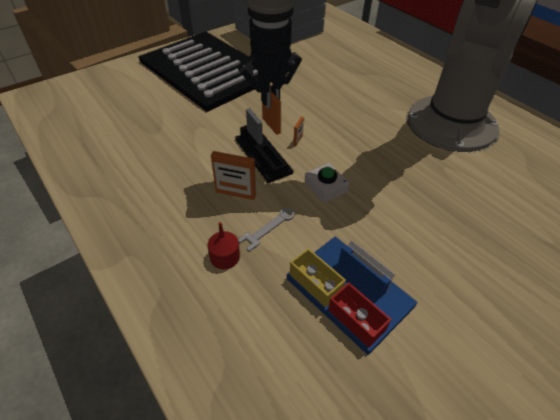

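```bash
cat > lab.py <<'E'
from m import *
import sys
def tool(fn,T,R):
    p,d,i=load(fn); C=fish(d,i); H,S,V=cv2.split(cv2.cvtColor(p,cv2.COLOR_BGR2HSV))
    u0=np.zeros(d.shape,bool);u0[170:360,255:300]=1
    m=u0&(S>140)&(H<20)&(d>0)
    L=(C-T)@R
    return p,L,m,C
E
python3 - <<'E'
from lab import *
s=readout.observe();T=np.array(s['tcp_pos']);R=np.array(s['ee_rot'])
p,L,m,C=tool('w3.png',T,R)
P=L[m]*1000
print(np.round(np.percentile(P,[1,5,25,50,75,95,99],axis=0),1))
top=P[(P[:,2]<-22)]; print(len(top))
A=np.c_[top[:,:2],np.ones(len(top))]; w=np.linalg.lstsq(A,top[:,2],rcond=None)[0];print('topplane',w)
print(cv2.minAreaRect(top[:,:2].astype(np.float32)))
e=P[(P[:,2]>-22)]
print('end face z range',np.round(np.percentile(e[:,2],[1,99]),1)); A=np.c_[e[:,0],e[:,2],np.ones(len(e))]; print('endplane y=',np.linalg.lstsq(A,e[:,1],rcond=None)[0])
for z in range(-20,52,8):
    q=e[abs(e[:,2]-z)<3]; print(z,len(q), np.round(np.percentile(q,[3,50,97],axis=0)[:,:2].ravel(),1) if len(q) else '')
E
```

```text
[[ -4.2 -33.6 -29.7]
 [ -3.5 -33.4 -28.7]
 [ -1.2 -32.2 -28. ]
 [  1.7 -15.2 -27.5]
 [  4.7   5.4 -26.1]
 [  7.1  26.7  29.5]
 [  7.8  31.6 161.8]]
3585
topplane [ 2.88897978e-02 -1.00942104e-02 -2.78385541e+01]
((1.7684011459350586, -0.5657577514648438), (12.328953742980957, 66.15162658691406), 0.7290143966674805)
end face z range [-21.4 174.6]
endplane y= [  1.18166992   0.66546974 -37.97116215]
-20 116 [ -3.9 -33.6   1.6 -33.2   7.  -32.5]
-12 122 [ -3.7 -33.6   1.6 -33.2   7.  -32.6]
-4 100 [ -3.8 -33.5   1.7 -33.2   7.1 -32.4]
4 90 [ -4.  -33.5   1.4 -33.3   7.  -32.8]
12 76 [ -4.2 -33.5   1.2 -33.2   6.8 -32.4]
20 68 [ -4.5 -33.6   1.2 -33.3   6.5 -32. ]
28 57 [ -4.3 -33.6   1.2 -33.3   6.7 -32.8]
36 49 [ -4.3 -33.6   0.6 -33.2   6.7 -32.4]
44 42 [ -4.6 -33.5   1.2 -33.2   6.5 -32.3]
```

Request:
drive_tool(rows=[[[0, 0, 0], -0.0184, 0], [[0, 0, 0], -0.0184, 0], [[0, 0, 0], 0, 0]])

```text
t: 10.4
tcp_pos: [0.4988, -0.147, 0.1745]
ee_rot: [[0.996, 0.094, -0.003], [0.094, -0.996, 0.0], [-0.003, -0.001, -1.0]]
force: [-0.6, -0.2, -1.4]
gripper_width: 0.131
```

```bash
python3 go.py 0.54,0.125,0.18
```

```text
t 10.4 p [ 0.4988 -0.147   0.1745] xang 5.42 F [-0.59 -0.16 -1.38] w 11.2 Rz [-2.6e-03  3.0e-04 -1.0e+00]
0.54,0.125,0.18 shift [ 0.2666 -1.0676 -0.0223] d 0.275
```

Request:
drive_tool(rows=[[[0.033, -0.133, -0.003], 0, 0], [[0.033, -0.133, -0.003], 0, 0], [[0.033, -0.133, -0.003], 0, 0], [[0.033, -0.133, -0.003], 0, 0], [[0.033, -0.133, -0.003], 0, 0], [[0.033, -0.133, -0.003], 0, 0], [[0.033, -0.133, -0.003], 0, 0], [[0.033, -0.133, -0.003], 0, 0], [[0, 0, 0], 0, 0], [[0, 0, 0], 0, 0]])

```text
t: 11.4
tcp_pos: [0.54, 0.1244, 0.1807]
ee_rot: [[0.996, 0.093, -0.002], [0.093, -0.996, -0.001], [-0.002, 0.001, -1.0]]
force: [0.5, -0.0, -1.1]
gripper_width: 0.126
```

```bash
python3 go.py; python3 - <<'E'
from h import *
s=readout.observe()
p,d,i=snap('wrist','w4.png')
np.savez('pics/w4s.npz',T=s['tcp_pos'],R=s['ee_rot'])
E
```

```text
t 11.4 p [0.54   0.1244 0.1807] xang 5.34 F [ 0.53 -0.02 -1.11] w 10.8 Rz [-0.0018 -0.0011 -1.    ]
```

View pics/w4.png

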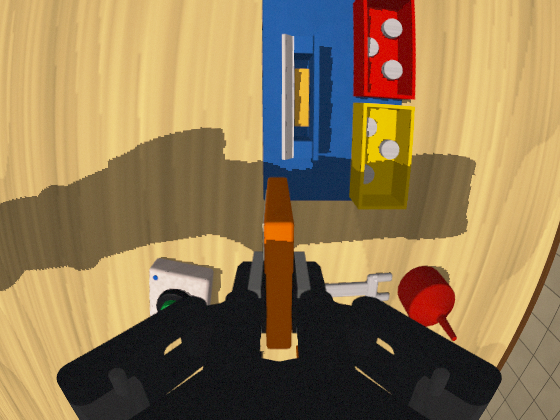

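The wrist view shows the lip at (288,97), the brass contact strip at (303,97) and the held label's end at (278,190).

```bash
cat > rel.py <<'E'
from lab import *
fn=sys.argv[1]; s=np.load('pics/'+fn+'s.npz');T,R=s['T'],s['R']
p,d,i=load(fn+'.png'); C=fish(d,i); H,S,V=cv2.split(cv2.cvtColor(p,cv2.COLOR_BGR2HSV))
C[d<=0]=np.nan
L=(C-T)@R*1000; z=C[...,2]*1000
def rr(m,n):
    P=L[m]
    if len(P)<5: print(n,len(P));return
    # robust: angle & extents
    P=P[:,:2].astype(np.float32);c,sz,a=cv2.minAreaRect(P)
    print(n,len(P),'c',np.round(c,1),'size',np.round(sz,1),'ang',round(a,2),'z',np.round(np.percentile(z[m],[2,50,98]),1), 'x[1,99]',np.round(np.percentile(P[:,0],[1,99]),1),'y',np.round(np.percentile(P[:,1],[1,99]),1))
org=(S>140)&(H<20)
near=(abs(L[...,0])<15)&(abs(L[...,1])<45)
rr(org&near&(L[...,2]<-22)&(L[...,2]>-35),'labeltop')
e=org&near&(L[...,2]>-20)&(L[...,2]<60); P=L[e]
for zz in range(-10,55,10):
    q=P[abs(P[:,2]-zz)<5]
    if len(q): print(' z',zz,np.round(np.percentile(q[:,0],[3,97]),1),np.round(np.median(q[:,1]),1))
blue=(H>95)&(H<130)&(S>120)
rr(blue&(z>14)&(z<22),'base')
rr(blue&(z>66)&(z<74),'shelf/cheek70')
rr(blue&(z>54)&(z<74),'blue>54')
rr((S<90)&(z>55)&(z<75)&(L[...,0]<30)&(L[...,0]>-30)&(L[...,1]<-40),'lip')
b=(H>12)&(H<28)&(S>80)&(z>34)&(z<50)&(L[...,0]<30)&(L[...,0]>-30)
rr(b,'contact')
E
python3 rel.py w4
```

```text
labeltop 3534 c [ 0.4 -0.6] size [12.2 66.2] ang 0.51 z [204.8 206.4 207.8] x[1,99] [-5.4  6.1] y [-33.3  30.7]
 z -10 [-5.3  5.7] -33.3
 z 0 [-5.7  5.6] -33.2
 z 10 [-5.6  5.2] -33.3
 z 20 [-6.   5.1] -33.2
 z 30 [-5.8  5.1] -33.3
 z 40 [-6.   4.7] -33.2
 z 50 [-6.   4.7] -33.2
base 13133 c [ 52.1 -84.3] size [196.7 133.5] ang 89.78 z [17.2 18.7 20.3] x[1,99] [-13.9  92. ] y [-179.1   11.7]
shelf/cheek70 719 c [ 29.2 -84.7] size [99.6  4.8] ang 89.96 z [67.  70.7 72.3] x[1,99] [26.9 31.5] y [-133.2  -35.8]
blue>54 1525 c [ 22.2 -84.6] size [99.8 18.9] ang 89.73 z [56.5 63.3 72. ] x[1,99] [12.7 31.4] y [-133.9  -34.9]
lip 1392 c [  7.6 -87.2] size [94.3  9.1] ang 89.88 z [59.8 66.2 70.1] x[1,99] [ 3.  12.1] y [-133.2  -40.9]
contact 792 c [ 20.1 -84.1] size [12.8 49.5] ang 1.22 z [41.1 42.6 44.3] x[1,99] [14.3 25.5] y [-108.7  -60. ]
```

Request:
drive_tool(rows=[[[0, 0, 0], -0.0014, 0], [[0.02, -0.0845, 0], 0, 0], [[0.02, -0.0845, 0], 0, 0], [[0.02, -0.084, 0], 0, 0], [[0.02, -0.084, 0], 0, 0], [[0, 0, 0.06], 0, 0], [[0, 0, 0.06], 0, 0], [[0, 0, 0.05], 0, 0], [[0, 0, 0], 0, 0], [[0, 0, 0], 0, 0]])

```text
t: 12.45
tcp_pos: [0.5518, 0.2086, 0.1388]
ee_rot: [[0.995, 0.101, -0.001], [0.101, -0.995, -0.001], [-0.001, 0.001, -1.0]]
force: [-0.3, -0.3, -1.4]
gripper_width: 0.127
```

```bash
python3 go.py; python3 - <<'E'
from h import *
s=readout.observe()
p,d,i=snap('wrist','w5.png')
np.savez('pics/w5s.npz',T=s['tcp_pos'],R=s['ee_rot'])
p,d,i=snap('scene','s5.png')
cv2.imwrite('pics/s5c.png',cv2.resize(p[150:370,270:440],None,fx=3.5,fy=2.7*3.5/3.5))
E
python3 rel.py w5
```

```text
t 12.45 p [0.5518 0.2086 0.1388] xang 5.78 F [-0.34 -0.35 -1.41] w 10.8 Rz [-9.e-04 -9.e-04 -1.e+00]
labeltop 3534 c [ 0.4 -0.7] size [12.2 66.1] ang 0.33 z [162.9 164.6 165.9] x[1,99] [-5.3  6.1] y [-33.3  30.6]
 z -10 [-5.3  5.5] -33.3
 z 0 [-5.5  5.3] -33.3
 z 10 [-5.4  5.4] -33.3
 z 20 [-5.7  5.1] -33.2
 z 30 [-5.5  5. ] -33.3
 z 40 [-5.6  4.8] -33.3
 z 50 [-5.7  4.6] -33.3
base 13588 c [ 11.8 -17.9] size [128.2 201.9] ang 14.21 z [17.2 18.7 20.1] x[1,99] [-33.3  49.8] y [-100.1   70.1]
shelf/cheek70 399 c [  9.6 -18.1] size [ 4.1 67.9] ang 0.48 z [69.  70.7 72. ] x[1,99] [ 7.9 11.9] y [-51.7   1. ]
blue>54 865 c [  2.7 -18.1] size [18.1 67.9] ang 0.32 z [58.9 61.7 71.7] x[1,99] [-6.1 11.8] y [-51.5  -2.1]
lip 258 c [-12.1 -45.8] size [ 9.2 11.3] ang 0.22 z [59.5 65.7 70.1] x[1,99] [-16.6  -7.5] y [-51.4 -40.2]
contact 110 c [  0.3 -24.8] size [11.6  3.8] ang 1.05 z [34.4 42.3 44. ] x[1,99] [-5.3  6.1] y [-26.7 -23.2]
```

View pics/w5.png

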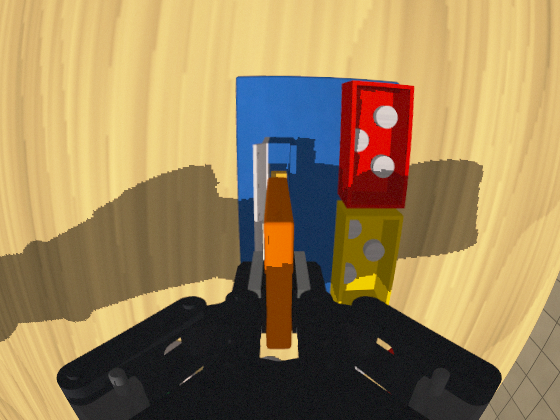

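View pics/s5c.png

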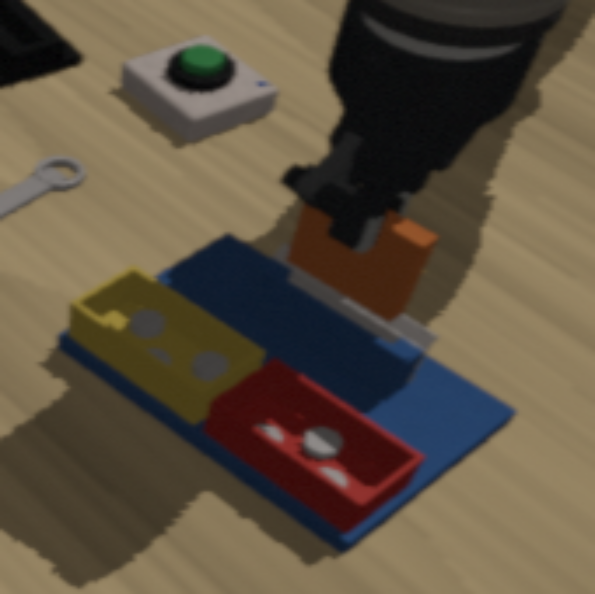

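Request:
drive_tool(rows=[[[0.0016, -0.005, 0], 0, 0], [[0, 0, 0.04], 0, 0], [[0, 0, 0.03], 0, 0], [[0, 0, 0.02], 0, 0], [[0, 0, 0.02], 0, 0], [[0, 0, 0.02], 0, 0], [[0, 0, 0], 0, 0]])

```text
t: 13.25
tcp_pos: [0.5517, 0.2108, 0.106]
ee_rot: [[0.995, 0.102, -0.001], [0.102, -0.995, -0.001], [-0.001, 0.001, -1.0]]
force: [-0.2, 0.3, 0.4]
gripper_width: 0.13
```

```bash
python3 go.py; python3 - <<'E'
from h import *
s=readout.observe()
p,d,i=snap('wrist','w6.png')
np.savez('pics/w6s.npz',T=s['tcp_pos'],R=s['ee_rot'])
E
python3 rel.py w6
```

```text
t 13.25 p [0.5517 0.2108 0.106 ] xang 5.87 F [-0.22  0.3   0.39] w 11.1 Rz [-1.2e-03 -7.0e-04 -1.0e+00]
labeltop 3536 c [ 0.4 -0.6] size [12.2 66.7] ang 0.74 z [130.  131.7 133. ] x[1,99] [-5.3  6.1] y [-33.4  30.7]
 z -10 [-5.4  5.4] -33.3
 z 0 [-5.3  5.4] -33.3
 z 10 [-5.5  5.2] -33.3
 z 20 [-5.5  5.3] -33.3
 z 30 [-5.8  5. ] -33.3
 z 40 [-6.   4.8] -33.3
 z 50 [-5.9  4.8] -33.3
base 16016 c [ 12.6 -24.8] size [127.8 187.4] ang 15.59 z [17.3 18.7 20.1] x[1,99] [-33.5  49.9] y [-97.8  61.9]
shelf/cheek70 533 c [  8.4 -25.7] size [64.3 25.8] ang 65.01 z [68.3 70.6 71.9] x[1,99] [ 7.5 11.5] y [-49.2   7.3]
blue>54 1195 c [  8.4 -25.7] size [64.3 25.9] ang 65.01 z [55.8 61.6 71.7] x[1,99] [-6.4 11.5] y [-49.5   5.5]
lip 313 c [-12.  -44.8] size [9.8 9.7] ang 0.53 z [57.7 65.8 69.9] x[1,99] [-16.9  -7.5] y [-49.6 -40.1]
contact 0
```

Request:
drive_tool(rows=[[[0.001, 0, 0.018], 0, 0], [[0, 0, 0.014], 0, 0], [[0, 0, 0.01], 0, 0], [[0, 0, 0.01], 0, 0], [[0, 0, 0], 0, 0]])

```text
t: 13.8
tcp_pos: [0.5524, 0.211, 0.0939]
ee_rot: [[0.995, 0.102, -0.0], [0.102, -0.995, 0.0], [-0.0, -0.0, -1.0]]
force: [-1.3, -0.2, 4.2]
gripper_width: 0.128
```

```bash
python3 go.py
```

```text
t 13.8 p [0.5524 0.211  0.0939] xang 5.87 F [-1.31 -0.2   4.18] w 10.9 Rz [-1.e-04  2.e-04 -1.e+00]
```

Request:
drive_tool(rows=[[[0, 0, 0.008], 0, 0], [[0, 0, 0.006], 0, 0], [[0, 0, 0.004], 0, 0], [[0, 0, 0], 0, 0]], grip_force=80)

```text
t: 14.2
tcp_pos: [0.5525, 0.211, 0.0897]
ee_rot: [[0.995, 0.102, 0.0], [0.102, -0.995, 0.0], [0.0, -0.0, -1.0]]
force: [-1.6, -1.0, 6.8]
gripper_width: 0.122
```

Request:
drive_tool(rows=[[[0, 0, 0.004], 0, 0], [[0, 0, 0], 0, 0]])

```text
t: 14.4
tcp_pos: [0.5525, 0.2111, 0.0889]
ee_rot: [[0.995, 0.102, 0.0], [0.102, -0.995, 0.001], [0.0, -0.001, -1.0]]
force: [-2.2, -0.1, 6.7]
gripper_width: 0.121
```

Request:
drive_tool(rows=[[[0, 0, 0.004], 0, 0], [[0, 0, 0], 0, 0]])

```text
t: 14.6
tcp_pos: [0.5527, 0.2111, 0.0888]
ee_rot: [[0.995, 0.102, 0.0], [0.102, -0.995, 0.001], [0.0, -0.001, -1.0]]
force: [-4.9, -1.0, 15.5]
gripper_width: 0.121
```

Request:
drive_tool(rows=[[[0, 0, 0.004], 0, 0], [[0, 0, 0], 0, 0]])

```text
t: 14.8
tcp_pos: [0.5529, 0.2112, 0.0887]
ee_rot: [[0.995, 0.102, 0.0], [0.102, -0.995, 0.002], [0.0, -0.002, -1.0]]
force: [-7.2, -1.3, 23.5]
gripper_width: 0.121
```

```bash
python3 go.py; python3 - <<'E'
from h import *
s=readout.observe()
p,d,i=snap('wrist','w7.png')
np.savez('pics/w7s.npz',T=s['tcp_pos'],R=s['ee_rot'])
p,d,i=snap('scene','s7.png')
print(readout.observe()['force'])
E
python3 rel.py w7
```

```text
t 14.8 p [0.5529 0.2112 0.0887] xang 5.85 F [-7.22 -1.35 23.52] w 10.3 Rz [ 3.0e-04  1.7e-03 -1.0e+00]
[-6.98899612 -2.38551672 24.00160095]
labeltop 3464 c [ 0.5 -0.4] size [66.9 12.2] ang 89.89 z [112.7 114.4 115.7] x[1,99] [-5.2  6.2] y [-33.4  30.8]
 z -10 [-5.4  5.4] -33.3
 z 0 [-5.6  5.3] -33.3
 z 10 [-5.8  5. ] -33.2
 z 20 [-6.   4.9] -33.2
 z 30 [-6.2  4.7] -33.2
base 17842 c [ 29.2 -13.6] size [131.3 170.5] ang 0.91 z [17.3 18.7 20. ] x[1,99] [-34.9  48.4] y [-97.5  55.1]
shelf/cheek70 510 c [  8.2 -24.5] size [ 4.1 49.2] ang 0.46 z [67.2 70.6 71.9] x[1,99] [ 6.3 10.4] y [-48.9  -1.2]
blue>54 1306 c [  7.  -29.8] size [55.2 23.5] ang 63.02 z [55.6 61.3 71.7] x[1,99] [-7.9 10.3] y [-49.1  -2.7]
lip 372 c [-13.2 -44.6] size [9.6 9.3] ang 0.05 z [58.7 65.5 70. ] x[1,99] [-17.9  -8.4] y [-49.2 -40.1]
contact 0
```

View pics/w7.png

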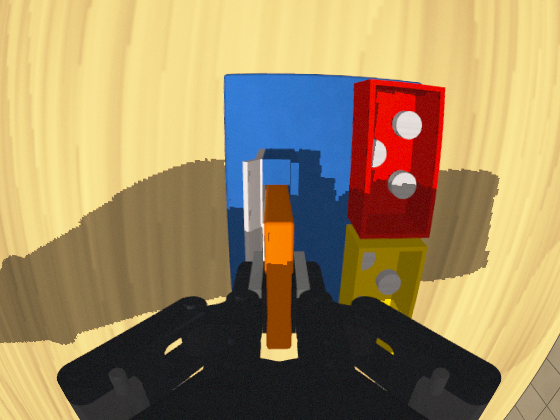

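View pics/s7.png

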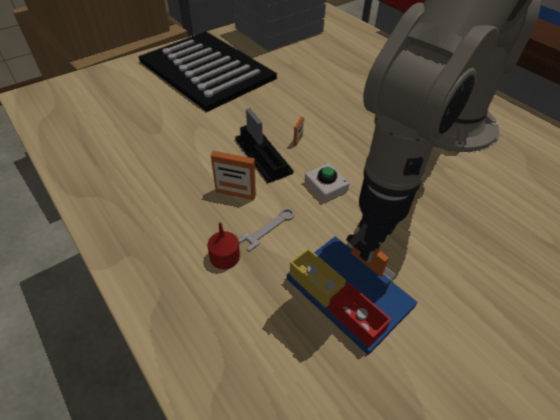

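Request:
drive_tool(rows=[[[-0.003, 0, 0], 0, 0], [[0, 0, 0], 0, 0], [[0, 0, 0], 0, 0]])

```text
t: 15.2
tcp_pos: [0.5526, 0.2111, 0.0887]
ee_rot: [[0.995, 0.102, 0.002], [0.102, -0.995, 0.002], [0.002, -0.002, -1.0]]
force: [-6.2, -2.2, 22.1]
gripper_width: 0.122
```

```bash
python3 go.py; python3 - <<'E'
from h import *
s=readout.observe()
p,d,i=snap('wrist','w8.png')
np.savez('pics/w8s.npz',T=s['tcp_pos'],R=s['ee_rot'])
E
python3 rel.py w8; python3 go.py
```

```text
t 15.2 p [0.5526 0.2111 0.0887] xang 5.85 F [-6.21 -2.19 22.1 ] w 10.4 Rz [ 0.0015  0.0018 -1.    ]
labeltop 3468 c [ 0.5 -0.6] size [66.6 12.2] ang 89.99 z [112.9 114.4 115.7] x[1,99] [-5.3  6.2] y [-33.4  30.9]
 z -10 [-5.4  5.4] -33.2
 z 0 [-5.5  5.2] -33.2
 z 10 [-5.7  5.1] -33.2
 z 20 [-5.9  4.9] -33.2
 z 30 [-6.2  4.7] -33.2
 z 40 [4.7 4.7] -32.7
base 17846 c [ 29.6 -14. ] size [131.5 170.4] ang 1.19 z [17.3 18.7 20. ] x[1,99] [-34.7  48.6] y [-97.5  55.2]
shelf/cheek70 519 c [  8.6 -24.6] size [49.   4.1] ang 89.71 z [68.4 70.7 72. ] x[1,99] [ 6.7 10.5] y [-49.   -1.3]
blue>54 1337 c [  7.1 -29.9] size [55.2 23.7] ang 62.91 z [56.2 61.3 71.7] x[1,99] [-7.9 10.4] y [-49.   -2.8]
lip 367 c [-13.1 -44.6] size [9.9 9.3] ang 0.77 z [58.1 65.7 69.7] x[1,99] [-18.   -8.4] y [-49.2 -40. ]
contact 0
t 15.25 p [0.5527 0.2111 0.0887] xang 5.85 F [-7.09 -2.11 21.54] w 10.3 Rz [ 0.0015  0.0018 -1.    ]
```

Request:
drive_tool(rows=[[[0, 0, 0], 0, 0], [[0, 0, 0], 0, 0], [[0, 0, 0], 0, 0], [[0, 0, 0], 0, 0], [[0, 0, 0], 0, 0], [[0, 0, 0], 0, 0], [[0, 0, 0], 0, 0], [[0, 0, 0], 0, 0], [[0, 0, 0], 0, 0], [[0, 0, 0], 0, 0]])

```text
t: 16.25
tcp_pos: [0.5527, 0.2111, 0.0887]
ee_rot: [[0.995, 0.102, 0.001], [0.102, -0.995, 0.002], [0.002, -0.002, -1.0]]
force: [-5.5, -2.1, 22.2]
gripper_width: 0.122
```

```bash
python3 - <<'E'
from h import *
s=readout.observe()
p,d,i=snap('wrist','w9.png')
np.savez('pics/w9s.npz',T=s['tcp_pos'],R=s['ee_rot'])
E
python3 rel.py w9 | head -3; python3 -c "
from cell import close_job; print(close_job())"; python3 go.py
```

```text
labeltop 3458 c [ 0.5 -0.8] size [66.  12.1] ang 89.92 z [113.  114.5 115.7] x[1,99] [-5.3  6.2] y [-33.3  30.7]
 z -10 [-5.5  5.5] -33.3
 z 0 [-5.6  5.2] -33.3
the job is handed in; nothing more can be done
None
the job is handed in; nothing more can be done
```

The job is done and handed in at about 16.3 s. The orange label is being held pressed home in the rack pocket, with its screen facing out over the lip.

- **Button:** I pressed it about 6 mm to its stop, where the force rose to 23 N with no further travel. A later depth check read its top back at 51 mm.
- **Label:** I took the 66 mm wide orange label from the dock and pushed it down behind the lip.
    - **At the stop:** the TCP stopped moving while the push rose from 7 to 23 N.
    - **Height:** the label's top measured 114.4 mm, or about 113.8 mm after correcting the camera's 0.6 mm bias. Fully home is 114 mm.
    - **Hold:** I held it for 1 s before handing in, and it stayed at about 22 N with the TCP unchanged.
- **Other items:** the grey label, oil can, wrench and both wrong-size labels looked unmoved in the last scene picture.

One check was less than ideal: the label sits about 1 mm towards the shelf side of its play, with a side force of about 6 N. A 0.75 mm correction barely changed that.

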